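# Walk the corker's jaw block round against the fence and drop the keeper

### The job

The corker's heavy jaw block stands askew on the table. Walk it round with pushes of the fingertips at its corners until its slotted face is turned to the fence of the setting fixture, and push it fully home: flat against the fence with the fence's key in its slot. Then push the keeper arm over so that it lies fully down across the front of the block; do not lift or tip the block, and leave the cork and the two bottle capsules where they are.

Things in the scene. Friction and masses are not known exactly. Their poses are not given: they have to be found in the camera images.
- jaw_block: Loose cast-aluminium block, about 0.9 kg, 88 mm (its x) by 105 mm (its y) by 42 mm high, too wide to grasp; brass jaws in a bore on top, four dark screw heads 5 mm high. Origin: centre of its underside. Its +x face has the slot; its plain -x face is the front. It starts turned 0.5 to 1.4 rad clockwise (from above) from its place. The table resists sliding by 4 to 12 N.
- slot_mouth (a point): Middle of the block's slotted face (105 mm wide) at table level, 44 mm along the block's +x from its origin; axes as the block's. The upright slot runs through the full height, 20 mm wide, 16 mm deep, its mouth rounded by 8 mm radius lips. When the block is home this point coincides with fence_face.
- fixture: Steel setting fixture fixed to the table, open towards the robot. Origin: table level, middle of the fence's face; +x points into the fence (away from the robot), +y left along it. The fence is 36 mm high, from y = -0.090 to 0.082. On the right a side arm, 14 mm high, runs from the fence to x = -0.112 (towards the robot), its inner side at y = -0.065, 12.5 mm clear of the block at home.
- fence_face (a point): Middle of the fence's face at table level; same point and axes as the fixture's origin. Here an upright key stands out of the fence: 12 mm wide, 15 mm proud (to x = -0.015) with a round nose, from 4 to 30 mm above the table.
- keeper (a joint): Hinge of the keeper arm, level pin along the fixture's x. 0 = open, leaning outward (fixture -y) 0.61 rad from upright, on its stop; 0.61 = upright; 2.182 = level, on its stop, pointing fixture +y across the block's front, 3.5 mm clear of a block at home (it lands on one that is not). A push of under 1 N on its outer side turns it; past about 1.5 it falls the rest by itself.
- keeper_pin (a point): Middle of the keeper's hinge pin, in a clevis (up to 31 mm high) on the side arm's end: at x = -0.097, y = -0.074, z = 0.023 in the fixture's frame.
- keeper_knob (a point): Centre of the red ball (14 mm) at the keeper's tip, 48 mm from the pin; the arm below it is 11 mm by 8 mm dark steel. Moves with the keeper.
- cork: Bystander: loose wine cork standing upright, 24 mm across, 44 mm high, front left. Origin: centre of its underside. Leave it alone.
- red_capsule: Bystander: loose red bottle capsule standing upright, 33 mm across, 60 mm high, left behind the fence. Origin: centre of its underside. Leave it alone.
- black_capsule: Bystander: loose black bottle capsule standing upright, 33 mm across, 60 mm high, front left. Origin: centre of its underside. Leave it alone.

How it is judged:
By the outcome, as a careful person would: the job done as asked, in the order asked, and still so for the second after the job is handed in, with the robot touching nothing.
It also fails if it takes over 72 s, if anything falls off the work surface, if the arm or the gripper's body presses on something with over 40 N, if the wrist force passes 120 N, or if a joint passes its speed limit or range.

### The arm

A 7-joint arm with a two-finger parallel gripper is mounted at the origin on a cart in front of the work surface, level with it; the furniture and walls round the work are solid. World frame = base frame: x ahead of the robot, y to its left, z up, the work surface at z = 0. Lengths are in m, angles in degrees, forces in N, time in s.
With the tool pointing down it reaches from about 0.375 to 0.925 m from the base axis. Payload 3.1 kg.
Tool frame: the origin (TCP) lies between the finger pads; the fingertips stand 17 mm ahead of it and the grasp point (between the pads) lies 2 mm behind it (nose_length is the distance from the TCP to the fingertips, in m); z points along the fingers, y is the line along which they close (so a half turn about z gives the same grasp; the last joint's range is limited). The gripper opens to 85 mm and grips with 20 to 120 N. Pads are 22 mm wide; open, the fingers measure 114 mm over their backs; the gripper's body (76 mm by 85 mm) begins 54 mm behind the grasp point. The pads swing forward as they close: fully open they stand 13 mm farther back than shut.
Start: joints at [58.854, 21.939, 2.515, 91.553, -1.026, 66.532, -2.859], TCP at [0.28, -0.586, 0.248] pointing down, gripper open.
Joint ranges: [-149.38, 149.38], [-23.57, 123.04], [-84.95, 90], [0, 143.3], [-89.99, 269.99], [3.08, 112.72], [-163.45, 163.45]. Speed limits (degrees/s): [159.86, 159.86, 180, 180, 180, 180, 180].

### API

Orientations are given as a 3x3 rotation matrix whose columns are the frame's x, y, z axes.
In Python, from plant import observe, read_camera, calibration, hand_in, nose_length gives the robot as it stands. The module is installed in compiled form; this text tells all that it offers.
- The arm moves only by the tool send_rows, never from a script. Its arguments are lists of equal length, an entry for each row: "xyz": the shift along the tool's x, y, z in units of 0.02 m (1.0 is 0.02 m), a list of three; "rot": the turn, a rotation vector about the tool's x, y, z in units of 4 degrees (1.0 is 4 degrees), a list of three; "hand": the opening, from -1 (shut) to 1 (fully open), so that 0 is half open. In form: {"xyz": [[x, y, z], ...], "rot": [[wx, wy, wz], ...], "hand": [hand, ...]}. A call has 1 to 10 rows; each row shifts and turns the commanded pose from where the row before left it, along the tool's axes as they then stand; what a row does not reach is not made up. A row lasts 1/10 s, in which the tool goes at most 50 mm and 8.59 degrees, less where a joint would pass 70% of its speed; a pose out of reach is approached as far as the arm can. A call with a number of a shift or a turn outside -1 to 1 is refused whole. A call with a gripper value outside its range is refused whole. The fingers move at their own pace and stop on an object; "squeeze" is the grip in N (left out, the last holds). Time passes only in rows, so rows that do not move let the fingers close. It gives the time, the measured TCP pose, the force, the opening and the grip force at its end, in the units of the state.
- observe(): the state, without advancing time (a new reading comes with each control period).
- read_camera(name): name is "side" or "top"; returns the picture (384x512x3 uint8, red, green, blue); there is no depth.
- calibration(name): a dict with "vfov" (degrees; the focal length in pixels is half the picture's height over the tangent of half this angle, whatever the lens; pixels are square), "cx", "cy" (the principal point, pixels), "pose" (4x4, takes a point from camera to world coordinates). Camera axes: x right, y down, z forward; pixel columns grow to the right and rows downward; lengths in m; the calibration is good to about 2 mm. A picture is of the moment at which its call begins. calibration takes no time and is no camera call.
- hand_in(): hands the job in; it is judged then, once.
The state is a dict: "t": time; "joints": joint angles; "dq": joint speeds; "joint_torque": joint torques, N m; "tcp_pos": TCP position; "ee_rot": TCP orientation; "contact_force": force on the tool from outside, world axes, zero at the start; "torque": the same for the moment, N m; "opening": opening from 0.0 (shut) to 1.0 (fully open); "gripper_force": force on a finger pad.
Only numpy, scipy, OpenCV 4.12 (cv2) and the standard library are available. Lean on these libraries where they do the work, as an engineer would, in place of code of your own. Each camera call takes 0.05 s, during which the arm holds its last target. There are 200 camera calls.

## Working session

There is one attempt and no reset: what is moved stays moved. The work goes in short steps, Python scripts to look and compute and a tool call to move; the robot and the scene stay as the last step left them, time stands still between calls to the robot, and variables do not carry over. Pictures are saved under pics/ and viewed, at most 10 in all, crops included, and the job is handed in when it is done.

Besides the shell and the picture viewer there is one more tool, called as name(argument=value, ...) on one line, values as JSON. send_rows: Moves the arm, as the interface text tells. Its arguments: {"type":"object","properties":{"xyz":{"type":"array"},"rot":{"type":"array"},"hand":{"type":"array"},"squeeze":{"type":"number"}},"required":["xyz","rot","hand"]}

```bash
mkdir -p pics
cat > h.py <<'E'
import numpy as np, cv2
from plant import observe, read_camera, calibration, hand_in, nose_length
def shot(n,f):
    im=read_camera(n); cv2.imwrite('pics/'+f,im[:,:,::-1]); return im
def K(n):
    c=calibration(n); f=192/np.tan(np.radians(c['vfov'])/2); return f,c['cx'],c['cy'],np.array(c['pose'])
def ray(n,px,z):
    f,cx,cy,P=K(n); px=np.atleast_2d(px).astype(float)
    d=np.c_[(px[:,0]-cx)/f,(px[:,1]-cy)/f,np.ones(len(px))]@P[:3,:3].T
    o=P[:3,3]; return o+d*((z-o[2])/d[:,2])[:,None]
def proj(n,p):
    f,cx,cy,P=K(n); q=(np.atleast_2d(p)-P[:3,3])@P[:3,:3]
    return np.c_[q[:,0]/q[:,2]*f+cx,q[:,1]/q[:,2]*f+cy]
def st():
    s=observe(); print(s['t'],np.round(s['tcp_pos'],4),np.round(s['ee_rot'],3).tolist(),np.round(s['contact_force'],1),s['opening'])
E
python3 - <<'E'
from h import *
a=shot('top','t0.png');b=shot('side','s0.png')
st();print(nose_length)
for n in('top','side'):print(n,calibration(n))
E
```

```text
0.1 [ 0.2799 -0.5857  0.247 ] [[0.902, 0.431, -0.001], [0.431, -0.902, 0.002], [-0.0, -0.002, -1.0]] [ 0.5  0.4 -0.3] 1.0032740655966252
0.017
top {'vfov': 50.14868273636533, 'cx': 249.38888135034816, 'cy': 190.77125228586877, 'pose': array([[-0.00197772, -0.99158865,  0.12941418,  0.49277802],
       [-0.99973877,  0.00490737,  0.02232276, -0.19687823],
       [-0.02277008, -0.12933622, -0.99133933,  1.04990168],
       [ 0.        ,  0.        ,  0.        ,  1.        ]])}
side {'vfov': 53.95241211664071, 'cx': 257.03446232764685, 'cy': 193.11872545156763, 'pose': array([[ 0.94266214, -0.22764714,  0.24405914,  0.42635342],
       [-0.33330917, -0.60462529,  0.72341776, -0.79566263],
       [-0.01711966, -0.76328569, -0.64583425,  0.61765495],
       [ 0.        ,  0.        ,  0.        ,  1.        ]])}
```

View pics/t0.png

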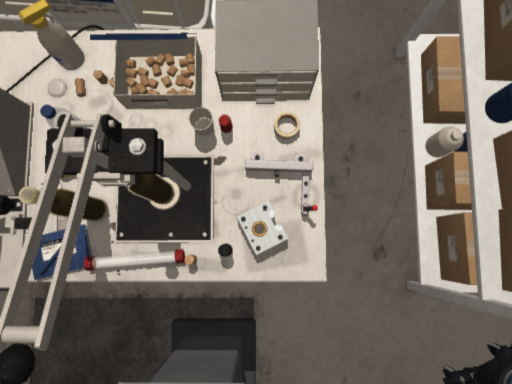

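View pics/s0.png

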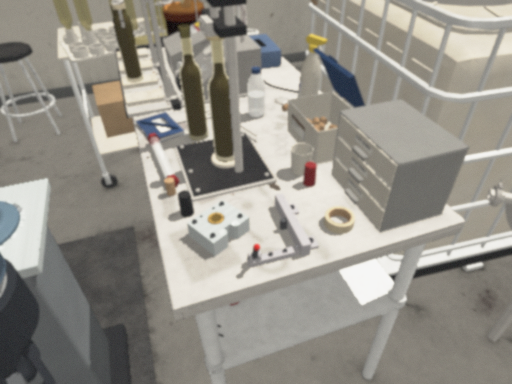

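The top view shows the block near (262,229), the fence near (280,165) with its side arm running down to (306,210), and the knob at (314,208). The side view has the block at (218,227) and the red knob at (256,247). I'll enlarge both.

Run:
```python
import cv2,numpy as np
a=cv2.imread('pics/t0.png')[140:270,205:335];b=cv2.imread('pics/s0.png')[180:280,170:340]
a=cv2.resize(a,None,fx=4.5,fy=4.5,interpolation=cv2.INTER_CUBIC)
cv2.imwrite('pics/t0c.png',a)
b=cv2.resize(b,None,fx=4.5,fy=4.5,interpolation=cv2.INTER_CUBIC)
cv2.imwrite('pics/s0c.png',b)
```

```text
(no output)
```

View pics/t0c.png

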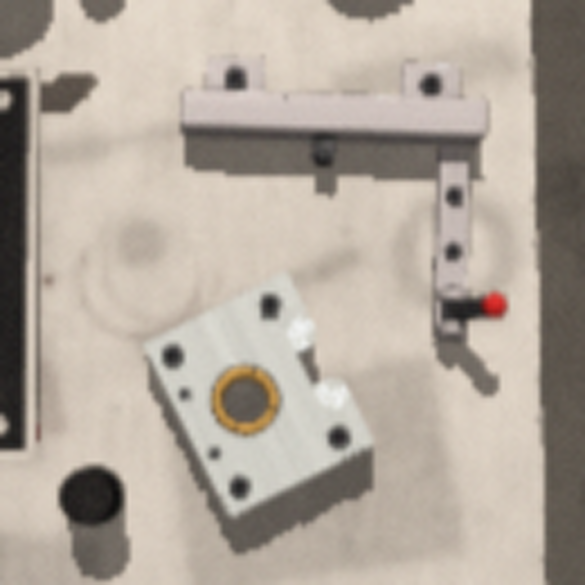

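View pics/s0c.png

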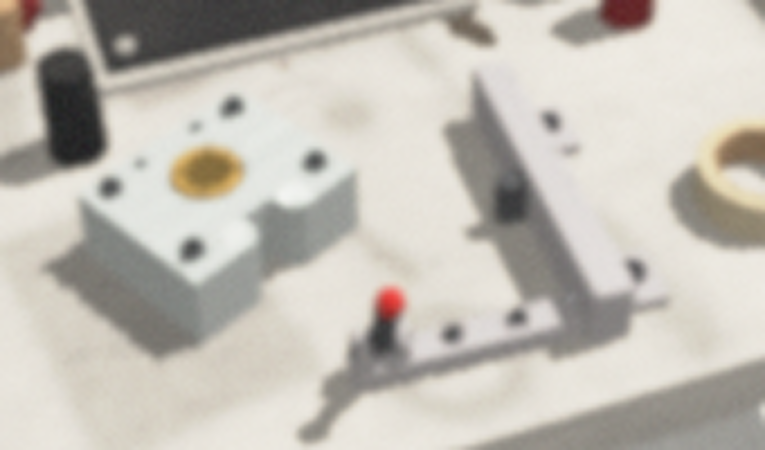

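Block top corners in the enlarged top view: (145,345), (285,275), (372,447), (233,517), with the slot on the upper-right side. The fence's front edge runs (183,130)–(485,135), the key is at (322,150), and the knob is at (495,305). In the side view the fence's top front edge runs (478,75)–(600,298), and the knob is at (390,302).

Run:
```python
from h import *
T=lambda p:np.array(p)/4.5+[205,140]-.4
S=lambda p:np.array(p)/4.5+[170,180]-.4
print('blk top',ray('top',T([(145,345),(285,275),(372,447),(233,517),(246,400)]),.042).round(4))
print('blk side', ray('side',S([(82,198),(240,92),(357,170),(203,285),(208,172)]),.042).round(4))
print('fence top',ray('top',T([(183,92),(485,98),(183,130),(485,135)]),.036).round(4))
print('fence bottom?',ray('top',T([(183,130),(485,135)]),0).round(4))
print('fence side',ray('side',S([(478,75),(600,298),(630,290)]),.036).round(4))
print('key',ray('top',T([(322,140),(322,163)]),.03).round(4),ray('side',S([(512,178)]),.03).round(4))
print('arm inner',ray('top',T([(440,165),(440,285),(468,165)]),.014).round(4))
def tri(a,b):
    A=ray('top',a,0)[0],ray('top',a,.1)[0]; B=ray('side',b,0)[0],ray('side',b,.1)[0]
    da=A[1]-A[0];db=B[1]-B[0]
    s=np.linalg.lstsq(np.c_[da,-db],B[0]-A[0],rcond=None)[0]
    p,q=A[0]+s[0]*da,B[0]+s[1]*db;return p,q
print('knob',tri(T((495,305)),S((390,302))))
print('blackcap',ray('top',T((92,495)),.06),'cork',ray('top',(191,260),.044),'red',ray('top',(225,120),.06))
```

```text
blk top [[ 0.5613 -0.1431  0.042 ]
 [ 0.5994 -0.2199  0.042 ]
 [ 0.5056 -0.2662  0.042 ]
 [ 0.4683 -0.1908  0.042 ]
 [ 0.5312 -0.1982  0.042 ]]
blk side [[ 0.4694 -0.1944  0.042 ]
 [ 0.5616 -0.1464  0.042 ]
 [ 0.5997 -0.2224  0.042 ]
 [ 0.51   -0.2693  0.042 ]
 [ 0.531  -0.1982  0.042 ]]
fence top [[ 0.7032 -0.1638  0.036 ]
 [ 0.6987 -0.3321  0.036 ]
 [ 0.6816 -0.1638  0.036 ]
 [ 0.6777 -0.3317  0.036 ]]
fence bottom? [[ 0.6883 -0.1626  0.    ]
 [ 0.6843 -0.3365  0.    ]]
fence side [[ 0.6839 -0.1706  0.036 ]
 [ 0.6784 -0.3344  0.036 ]
 [ 0.6932 -0.3347  0.036 ]]
key [[ 0.6766 -0.2415  0.03  ]
 [ 0.6635 -0.2413  0.03  ]] [[ 0.6734 -0.2427  0.03  ]]
arm inner [[ 0.6647 -0.3088  0.014 ]
 [ 0.5963 -0.3075  0.014 ]
 [ 0.6646 -0.3246  0.014 ]]
knob (array([ 0.58011587, -0.33072583,  0.0680753 ]), array([ 0.57924972, -0.33055902,  0.06797551]))
blackcap [[ 0.48038772 -0.11606288  0.06      ]] cork [[ 0.45533739 -0.03213378  0.044     ]] red [[ 0.80022443 -0.114126    0.06      ]]
```

send_rows(xyz=[[1,-0.6,0.3],[1,-0.6,0.3],[1,-0.6,0.3],[1,-0.6,0.3],[1,-0.6,0.3],[1,-0.6,0.3],[1,-0.6,0.3],[1,-0.6,0.3],[1,-0.6,0.3],[1,-0.6,0.3]], rot=[[0,0,0],[0,0,0],[0,0,0],[0,0,0],[0,0,0],[0,0,0],[0,0,0],[0,0,0],[0,0,0],[0,0,0]], hand=[-1,-1,-1,-1,-1,-1,-1,-1,-1,-1])

```text
t: 1.1
tcp_pos: [0.409, -0.3908, 0.1875]
ee_rot: [[0.902, 0.431, -0.001], [0.431, -0.902, 0.001], [-0.0, -0.001, -1.0]]
contact_force: [0.2, -0.4, 0.0]
opening: -0.004
gripper_force: 0.0
```

send_rows(xyz=[[1,-0.6,0.3],[1,-0.6,0.3],[1,-0.6,0.3],[1,-0.6,0.3],[1,-0.6,0.3],[0.75,-0.6,0.3],[0,0,0.3],[0,0,0]], rot=[[0,0,0],[0,0,0],[0,0,0],[0,0,0],[0,0,0],[0,0,0],[0,0,0],[0,0,0]], hand=[-1,-1,-1,-1,-1,-1,-1,-1])

```text
t: 1.9
tcp_pos: [0.4805, -0.2772, 0.1449]
ee_rot: [[0.902, 0.432, -0.003], [0.432, -0.902, 0.001], [-0.002, -0.002, -1.0]]
contact_force: [0.4, 0.5, -0.6]
opening: 0.002
gripper_force: 0.0
```

send_rows(xyz=[[0,0,1],[0,0,1],[0,0,1],[0,0,1],[0,0,1],[0,0,0.8],[0,0,0]], rot=[[0,0,0],[0,0,0],[0,0,0],[0,0,0],[0,0,0],[0,0,0],[0,0,0]], hand=[-1,-1,-1,-1,-1,-1,-1])

```text
t: 2.6
tcp_pos: [0.4789, -0.278, 0.0279]
ee_rot: [[0.903, 0.429, -0.005], [0.429, -0.903, 0.002], [-0.004, -0.004, -1.0]]
contact_force: [-0.8, 0.7, 0.1]
opening: 0.005
gripper_force: 0.0
```

send_rows(xyz=[[0.25,0,0],[0.25,0,0],[0.25,0,0],[0.2,0,0],[0.2,0,0],[0.2,0,0],[0.2,0,0],[0.2,0,0],[0.2,0,0],[0,0,0]], rot=[[0,0,0],[0,0,0],[0,0,0],[0,0,0],[0,0,0],[0,0,0],[0,0,0],[0,0,0],[0,0,0],[0,0,0]], hand=[-1,-1,-1,-1,-1,-1,-1,-1,-1,-1])

```text
t: 3.6
tcp_pos: [0.5175, -0.2629, 0.0312]
ee_rot: [[0.903, 0.43, 0.001], [0.43, -0.903, -0.003], [0.0, 0.003, -1.0]]
contact_force: [-1.4, -3.5, 0.9]
opening: -0.0
gripper_force: 1.7
```

```bash
cat >> h.py <<'E'
from scipy.optimize import least_squares, linear_sum_assignment
B=np.array([(-9,0,42.)])
def blobs(im):
    hsv=cv2.cvtColor(im,cv2.COLOR_RGB2HSV)
    ring=cv2.inRange(hsv,(12,120,90),(28,255,255))
    big=cv2.resize(im,None,fx=4,fy=4,interpolation=cv2.INTER_CUBIC)
    return ring,cv2.cvtColor(big,cv2.COLOR_RGB2GRAY)
def block(im,prior):
    """prior (x,y,yawdeg); screws tracked by nearest dark blob; z=.047"""
    R,g=blobs(im); m=(g<115).astype(np.uint8)
    n,_,s,c=cv2.connectedComponentsWithStats(m)
    c=c[(s[:,4]>80)&(s[:,4]<1200)]; c=(c+.5)/4-.5
    w=ray('top',c,.047)[:,:2]
    x,y,t=prior
    for tol in(.022,.012,.007):
        a=np.radians(t);Ro=np.array([[np.cos(a),-np.sin(a)],[np.sin(a),np.cos(a)]])
        P=SC@Ro.T+[x,y]; D=np.linalg.norm(P[:,None]-w[None],axis=2)
        i,j=linear_sum_assignment(np.minimum(D,.1)); k=D[i,j]<tol; i,j=i[k],j[k]
        if len(i)<2: print('few screws',len(i)); break
        p,q=SC[i],w[j]; U,_,V=np.linalg.svd((p-p.mean(0)).T@(q-q.mean(0)))
        Rn=V.T@np.diag([1,np.linalg.det(V.T@U.T)])@U.T
        t=np.degrees(np.arctan2(Rn[1,0],Rn[0,0])); x,y=q.mean(0)-Rn@p.mean(0)
    ys,xs=np.nonzero(R[200:262,225:312]) if 0 else np.nonzero(R)
    rw=ray('top',np.c_[xs,ys],.042)[:,:2]; k=np.linalg.norm(rw-[x,y],axis=1)<.05
    print('block %.4f %.4f yaw %.1f n=%d'%(x,y,t,len(i)),'ring',rw[k].mean(0).round(4) if k.any() else None)
    a=np.radians(t+1.6);d=np.array([x-.6365,y+.2423]);print('  rel home: fx %.1f fy %.1f mm, yaw err %.1f'%(1e3*(d@[.9996,-.028]),1e3*(d@[.028,.9996]),t+1.6))
    return x,y,t
_c=(np.array([(270,305),(172,355),(238,487),(338,437)])/4.5+[205,140]-.4)
_w=ray('top',_c,.047)[:,:2]-[.5345,-.2065]; _a=np.radians(-63.7)
SC=_w@np.array([[np.cos(_a),-np.sin(_a)],[np.sin(_a),np.cos(_a)]])
E
python3 - <<'E'
from h import *
print(SC.round(4))
block(cv2.imread('pics/t0.png')[:,:,::-1].copy(),(.5345,-.2065,-63.7))
im=shot('top','t1.png'); block(im,(.54,-.204,-52)); st()
E
```

```text
[[ 0.0257  0.0408]
 [-0.0341  0.0402]
 [-0.0338 -0.0393]
 [ 0.0265 -0.0393]]
block 0.5341 -0.2067 yaw -63.3 n=4 ring [ 0.5316 -0.1975]
  rel home: fx -103.4 fy 32.7 mm, yaw err -61.7
block 0.5434 -0.1945 yaw -51.6 n=3 ring [ 0.5394 -0.1861]
  rel home: fx -94.4 fy 45.2 mm, yaw err -50.0
3.65 [ 0.5172 -0.2625  0.031 ] [[0.903, 0.43, 0.001], [0.43, -0.903, -0.003], [-0.0, 0.003, -1.0]] [-0.7 -3.6  0.5] 0.0006793382051883463
```

send_rows(xyz=[[-1,0,0],[0,0,-1],[0,0,-1],[0,0,-1],[0,0,-1],[0,0,-1],[0.49,-0.93,0],[0.49,-0.93,0],[0.49,-0.93,0],[0.49,-0.93,0]], rot=[[0,0,0],[0,0,0],[0,0,0],[0,0,0],[0,0,0],[0,0,0],[0,0,0],[0,0,0],[0,0,0],[0,0,0]], hand=[-1,-1,-1,-1,0.4,0.4,0.4,0.4,0.4,0.4])

```text
t: 4.65
tcp_pos: [0.5007, -0.1833, 0.1298]
ee_rot: [[0.902, 0.432, -0.001], [0.432, -0.902, 0.002], [-0.0, -0.002, -1.0]]
contact_force: [0.1, 0.2, -0.1]
opening: 0.699
gripper_force: 0.0
```

send_rows(xyz=[[0.49,-0.93,0],[0.49,-0.93,0],[0,0,0],[0,0,0],[0,0,0],[0,0,0],[0,0,0],[0,0,0],[0,0,0],[0,0,0]], rot=[[0,0,0],[0,0,0],[0,0,1],[0,0,1],[0,0,1],[0,0,1],[0,0,1],[0,0,1],[0,0,1],[0,0,1]], hand=[0.4,0.4,0.4,0.4,0.4,0.4,0.4,0.4,0.4,0.4])

```text
t: 5.65
tcp_pos: [0.5022, -0.1422, 0.1297]
ee_rot: [[0.993, -0.115, -0.001], [-0.115, -0.993, 0.002], [-0.002, -0.002, -1.0]]
contact_force: [-0.1, -0.7, 0.1]
opening: 0.701
gripper_force: 0.0
```

send_rows(xyz=[[0,0,0],[0,0,0],[0,0,0],[0,0,0],[0,0,0],[0,0,0],[0,0,0],[0,0,0],[0,0,0],[0,0,0]], rot=[[0,0,1],[0,0,1],[0,0,1],[0,0,1],[0,0,1],[0,0,1],[0,0,1],[0,0,1],[0,0,1],[0,0,1]], hand=[0.4,0.4,0.4,0.4,0.4,0.4,0.4,0.4,0.4,0.4])

```text
t: 6.65
tcp_pos: [0.5022, -0.1422, 0.1297]
ee_rot: [[0.687, -0.726, -0.001], [-0.726, -0.687, 0.002], [-0.002, -0.0, -1.0]]
contact_force: [-0.4, 0.3, 1.0]
opening: 0.701
gripper_force: 0.0
```

send_rows(xyz=[[0,0,0],[0,0,0]], rot=[[0,0,1],[0,0,0.3]], hand=[0.4,0.4])

```text
t: 6.85
tcp_pos: [0.5024, -0.1423, 0.1297]
ee_rot: [[0.62, -0.785, -0.001], [-0.785, -0.62, 0.002], [-0.002, 0.0, -1.0]]
contact_force: [-0.4, 0.1, 0.5]
opening: 0.7
gripper_force: 0.0
```

send_rows(xyz=[[0,0,1],[0,0,1],[0,0,1],[0,0,1],[0,0,1],[0,0,0.2],[0.3,0,0],[0.3,0,0],[0.2,0,0],[0.2,0,0]], rot=[[0,0,0],[0,0,0],[0,0,0],[0,0,0],[0,0,0],[0,0,0],[0,0,0],[0,0,0],[0,0,0],[0,0,0]], hand=[0.4,0.4,0.4,0.4,0.4,0.4,0.4,0.4,0.4,0.4])

```text
t: 7.85
tcp_pos: [0.5156, -0.158, 0.0265]
ee_rot: [[0.621, -0.784, -0.002], [-0.784, -0.621, 0.002], [-0.002, 0.0, -1.0]]
contact_force: [-3.5, 4.7, 2.6]
opening: 0.699
gripper_force: 2.5
```

send_rows(xyz=[[0.15,0,0],[0.15,0,0],[0.15,0,0],[0.15,0,0],[0.12,0.1,0],[0.12,0.1,0],[0.12,0.1,0],[0.12,0.1,0],[0.12,0.1,0],[0.12,0.1,0]], rot=[[0,0,0],[0,0,0],[0,0,0],[0,0,0],[0,0,-0.5],[0,0,-0.5],[0,0,-0.5],[0,0,-0.5],[0,0,-0.5],[0,0,-0.5]], hand=[0.4,0.4,0.4,0.4,0.4,0.4,0.4,0.4,0.4,0.4])

```text
t: 8.85
tcp_pos: [0.5247, -0.1872, 0.0266]
ee_rot: [[0.771, -0.637, -0.0], [-0.637, -0.771, 0.0], [-0.0, 0.0, -1.0]]
contact_force: [-2.3, 2.3, 0.9]
opening: 0.702
gripper_force: 2.0
```

Run:
```python
from h import *
im=shot('top','t2.png'); block(im,(.563,-.22,-40)); st()
```

```text
block 0.5680 -0.2232 yaw -40.5 n=2 ring None
  rel home: fx -69.0 fy 17.2 mm, yaw err -38.9
8.9 [ 0.5251 -0.1879  0.0266] [[0.771, -0.637, 0.001], [-0.637, -0.771, -0.001], [0.001, -0.0, -1.0]] [-0.8  2.2 -1.1] 0.6983719700554413
```

send_rows(xyz=[[0.105,0.096,0],[0.105,0.096,0],[0.105,0.096,0],[0.105,0.096,0],[0.105,0.096,0],[0.105,0.096,0],[0.105,0.096,0],[0.105,0.096,0],[0.105,0.096,0],[0.105,0.096,0]], rot=[[0,0,-0.5],[0,0,-0.5],[0,0,-0.5],[0,0,-0.5],[0,0,-0.5],[0,0,-0.5],[0,0,-0.5],[0,0,-0.5],[0,0,-0.5],[0,0,-0.5]], hand=[0.4,0.4,0.4,0.4,0.4,0.4,0.4,0.4,0.4,0.4])

```text
t: 9.9
tcp_pos: [0.5323, -0.2149, 0.0266]
ee_rot: [[0.942, -0.337, -0.001], [-0.337, -0.942, -0.001], [-0.001, 0.001, -1.0]]
contact_force: [-2.8, 1.3, 2.7]
opening: 0.703
gripper_force: 2.2
```

Run:
```python
from h import *
im=shot('top','t3.png'); block(im,(.585,-.232,-20)); st()
cv2.imwrite('pics/t3c.png',cv2.resize(im[140:270,205:335,::-1],None,fx=4,fy=4,interpolation=cv2.INTER_CUBIC))
```

```text
few screws 1
block 0.5850 -0.2320 yaw -20.0 n=1 ring None
  rel home: fx -51.8 fy 8.9 mm, yaw err -18.4
9.95 [ 0.5328 -0.2155  0.0266] [[0.942, -0.336, -0.0], [-0.336, -0.942, -0.001], [0.0, 0.001, -1.0]] [-3.2  1.9  0.2] 0.6985147619037415
```

View pics/t3c.png

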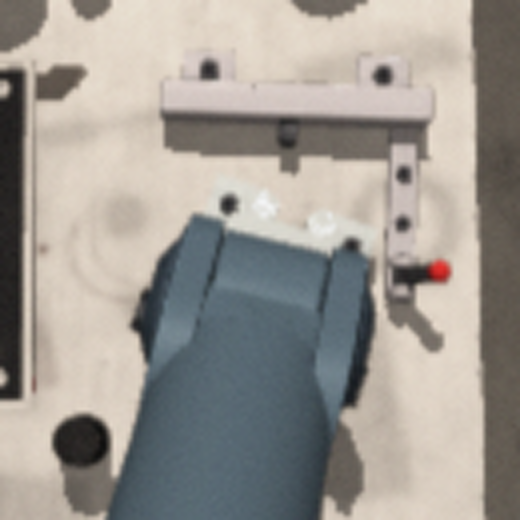

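The two +x screws show at (229,203) and (352,243). The slot is between the lips at (265,207) and (322,222), and the right-hand corner at about (372,225) is clear of the side arm's inner edge at x≈388. The turn continues.

send_rows(xyz=[[0.105,0.096,0],[0.105,0.096,0],[0.105,0.096,0],[0.105,0.096,0],[0.105,0.096,0],[0.105,0.096,0],[0.105,0.096,0],[0.105,0.096,0],[0.105,0.096,0],[0,0,0]], rot=[[0,0,-0.5],[0,0,-0.5],[0,0,-0.5],[0,0,-0.5],[0,0,-0.5],[0,0,-0.5],[0,0,-0.5],[0,0,-0.5],[0,0,-0.5],[0,0,0]], hand=[0.4,0.4,0.4,0.4,0.4,0.4,0.4,0.4,0.4,0.4])

```text
t: 10.95
tcp_pos: [0.5474, -0.2367, 0.0264]
ee_rot: [[1.0, -0.031, -0.001], [-0.031, -1.0, -0.002], [-0.0, 0.002, -1.0]]
contact_force: [-2.9, -0.9, 1.6]
opening: 0.696
gripper_force: 1.7
```

Run:
```python
from h import *
im=shot('top','t4.png'); s=observe()
p=np.array(s['tcp_pos'])+.055*np.array(s['ee_rot'])[:,0]; t=np.degrees(np.arctan2(s['ee_rot'][1][0],s['ee_rot'][0][0]))
print(p,t); st()
block(im,(p[0],p[1],t))
im2=shot('side','s4.png')
cv2.imwrite('pics/t4c.png',np.hstack([cv2.resize(i[:,:,::-1],(400,400),interpolation=cv2.INTER_CUBIC) for i in (im[150:250,240:340],im2[170:290,200:320])]))
```

```text
[ 0.60242395 -0.23845195  0.02642499] -1.7976473113055889
11.0 [ 0.5475 -0.2367  0.0264] [[1.0, -0.031, -0.0], [-0.031, -1.0, -0.002], [-0.0, 0.002, -1.0]] [-3.9 -1.1  1.1] 0.7008171940950308
few screws 1
block 0.6024 -0.2385 yaw -1.8 n=1 ring None
  rel home: fx -34.2 fy 2.9 mm, yaw err -0.2
```

View pics/t4c.png

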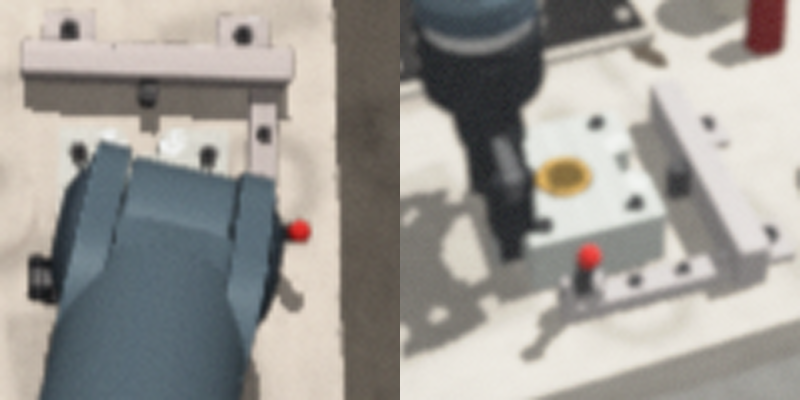

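The block is square with the fence. The slot's middle in the left panel is at x≈142 against the key's 149, so it sits about 3 mm too far left. I'll push forward with a slight drift to the right.

send_rows(xyz=[[0.12,0.016,0],[0.12,0.016,0],[0.12,0.016,0],[0.12,0.016,0],[0.12,0.016,0],[0.12,0.016,0],[0.12,0.016,0],[0.12,0.016,0],[0.12,0.016,0],[0.12,0.016,0]], rot=[[0,0,0],[0,0,0],[0,0,0],[0,0,0],[0,0,0],[0,0,0],[0,0,0],[0,0,0],[0,0,0],[0,0,0]], hand=[0.4,0.4,0.4,0.4,0.4,0.4,0.4,0.4,0.4,0.4])

```text
t: 12.05
tcp_pos: [0.5702, -0.2387, 0.0263]
ee_rot: [[1.0, -0.03, -0.004], [-0.03, -1.0, 0.0], [-0.004, -0.0, -1.0]]
contact_force: [-5.5, 0.8, 3.9]
opening: 0.708
gripper_force: 3.3
```

send_rows(xyz=[[0.1,0,0],[0.1,0,0],[0.1,0,0],[0.1,0,0],[0,0,0]], rot=[[0,0,0],[0,0,0],[0,0,0],[0,0,0],[0,0,0]], hand=[0.4,0.4,0.4,0.4,0.4])

```text
t: 12.55
tcp_pos: [0.5789, -0.2394, 0.0263]
ee_rot: [[1.0, -0.03, -0.002], [-0.03, -1.0, -0.001], [-0.002, 0.001, -1.0]]
contact_force: [-4.8, 0.1, 3.1]
opening: 0.704
gripper_force: 2.6
```

send_rows(xyz=[[0.07,0,0],[0.07,0,0],[0.07,0,0],[0,0,0]], rot=[[0,0,0],[0,0,0],[0,0,0],[0,0,0]], hand=[0.4,0.4,0.4,0.4])

```text
t: 12.95
tcp_pos: [0.5807, -0.2395, 0.026]
ee_rot: [[0.999, -0.031, -0.007], [-0.031, -1.0, 0.0], [-0.007, 0.0, -1.0]]
contact_force: [-9.7, 0.6, 5.9]
opening: 0.699
gripper_force: 4.7
```

send_rows(xyz=[[0.06,0,0],[0.06,0,0],[0.06,0,0],[0,0,0],[0,0,0]], rot=[[0,0,0],[0,0,0],[0,0,0],[0,0,0],[0,0,0]], hand=[0.4,0.4,0.4,0.4,0.4])

```text
t: 13.45
tcp_pos: [0.5807, -0.2396, 0.0253]
ee_rot: [[0.999, -0.032, -0.015], [-0.032, -1.0, 0.001], [-0.015, -0.001, -1.0]]
contact_force: [-14.4, 2.1, 10.1]
opening: 0.696
gripper_force: 7.4
```

Run:
```python
from h import *
im=shot('top','t5.png'); im2=shot('side','s5.png');st()
cv2.imwrite('pics/t5c.png',np.hstack([cv2.resize(i[:,:,::-1],(400,400),interpolation=cv2.INTER_CUBIC) for i in (im[150:230,250:330],im2[180:270,240:330])]))
```

```text
13.55 [ 0.5807 -0.2395  0.0254] [[0.999, -0.032, -0.015], [-0.032, -1.0, 0.001], [-0.015, -0.001, -1.0]] [-14.2   1.2   9.2] 0.6973283826773686
```

View pics/t5c.png

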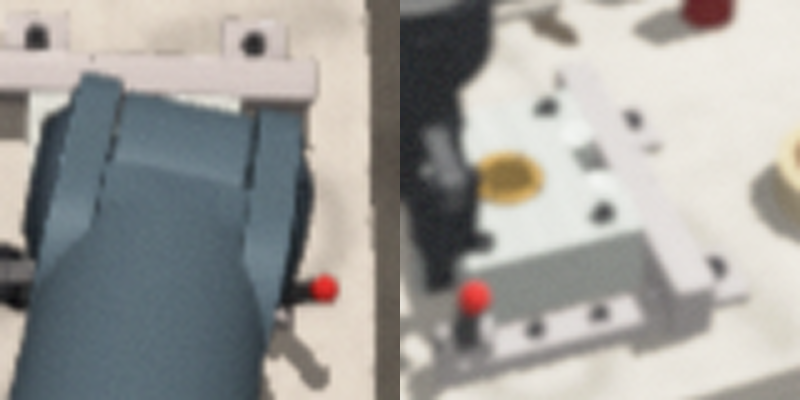

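Home: the block's face meets the fence with no gap, the key is in the slot, and a 14 N push moves it no further. Now I'll back off and go outside the keeper.

send_rows(xyz=[[-0.3,0,0],[-0.5,0,0],[-0.7,0,0],[0,0,-1],[0,0,-1],[0,0,-1],[0,0,-1],[0,0,-1],[0,1,0],[0,1,0]], rot=[[0,0,0],[0,0,0],[0,0,0],[0,0,0],[0,0,0],[0,0,0],[0,0,0],[0,0,0],[0,0,0],[0,0,0]], hand=[0.4,0.4,0.4,0.4,0.4,0.4,0.4,0.4,-1,-1])

```text
t: 14.55
tcp_pos: [0.5596, -0.2779, 0.1287]
ee_rot: [[1.0, -0.026, 0.007], [-0.026, -1.0, -0.002], [0.007, 0.002, -1.0]]
contact_force: [0.4, -0.4, -0.3]
opening: 0.369
gripper_force: 0.0
```

send_rows(xyz=[[0,1,0],[0,1,0],[0,1,0],[0,1,0],[0,0.5,0],[0,0,0]], rot=[[0,0,0],[0,0,0],[0,0,0],[0,0,0],[0,0,0],[0,0,0]], hand=[-1,-1,-1,-1,-1,-1])

```text
t: 15.15
tcp_pos: [0.5533, -0.371, 0.1263]
ee_rot: [[0.999, -0.033, 0.0], [-0.033, -0.999, -0.002], [0.0, 0.001, -1.0]]
contact_force: [-0.0, -0.3, 0.5]
opening: -0.002
gripper_force: 0.0
```

Run:
```python
from h import *
im=shot('top','t6.png');b=shot('side','s6.png'); block(im,(.636,-.242,-1.6)); st()
def red(i,n,lo,hi):
    h=cv2.cvtColor(i,cv2.COLOR_RGB2HSV); m=((h[...,0]<8)|(h[...,0]>172))&(h[...,1]>170)&(h[...,2]>150)
    ys,xs=np.nonzero(m); k=(xs>lo)&(xs<hi)&(ys>185)&(ys<270); print(n,k.sum(),xs[k].mean() if k.any() else 0,ys[k].mean() if k.any() else 0)
red(im,'top',280,330);red(b,'side',230,290)
```

```text
block 0.6367 -0.2408 yaw -2.0 n=4 ring [ 0.6293 -0.2401]
  rel home: fx 0.1 fy 1.5 mm, yaw err -0.4
15.25 [ 0.5542 -0.3674  0.1261] [[1.0, -0.029, 0.0], [-0.029, -1.0, 0.001], [0.0, -0.001, -1.0]] [ 0.7  0.6 -0.7] 0.004238017248149549
top 6 314.0 206.5
side 2 258.0 246.5
```

send_rows(xyz=[[1,0.3,0],[0,0,1],[0,0,1],[0,0,0.95],[0,0,0]], rot=[[0,0,0],[0,0,0],[0,0,0],[0,0,0],[0,0,0]], hand=[-1,-1,-1,-1,-1])

```text
t: 15.75
tcp_pos: [0.5719, -0.3709, 0.0636]
ee_rot: [[1.0, -0.026, -0.006], [-0.026, -1.0, 0.005], [-0.006, -0.005, -1.0]]
contact_force: [-0.4, 0.4, -0.8]
opening: 0.001
gripper_force: 0.0
```

send_rows(xyz=[[0,-0.4,0],[0,-0.4,0],[0,-0.4,0],[0,-0.4,0],[0,-0.4,0],[0,-0.4,0],[0,-0.4,0],[0,-0.4,0],[0,0,0]], rot=[[0,0,0],[0,0,0],[0,0,0],[0,0,0],[0,0,0],[0,0,0],[0,0,0],[0,0,0],[0,0,0]], hand=[-1,-1,-1,-1,-1,-1,-1,-1,-1])

```text
t: 16.65
tcp_pos: [0.5758, -0.308, 0.0669]
ee_rot: [[1.0, -0.026, -0.001], [-0.026, -1.0, 0.002], [-0.001, -0.002, -1.0]]
contact_force: [0.3, 0.5, 0.3]
opening: 0.001
gripper_force: 0.0
```

send_rows(xyz=[[0,-0.3,0],[0,-0.3,0],[0,-0.3,0],[0,-0.3,0],[0,0,0],[0,0,0]], rot=[[0,0,0],[0,0,0],[0,0,0],[0,0,0],[0,0,0],[0,0,0]], hand=[-1,-1,-1,-1,-1,-1])

```text
t: 17.25
tcp_pos: [0.5764, -0.2863, 0.0673]
ee_rot: [[1.0, -0.028, 0.0], [-0.028, -1.0, 0.0], [0.0, -0.0, -1.0]]
contact_force: [-0.4, 0.3, 0.3]
opening: 0.0
gripper_force: 0.0
```

send_rows(xyz=[[0,0,-1],[0,0,-1],[0,0,-1],[0,0,-1],[-1,0,-1],[-1,0,-1],[-1,0,0],[-1,0,0],[-1,0,0],[-1,0,0]], rot=[[0,0,0],[0,0,0],[0,0,0],[0,0,0],[0,0,0],[0,0,0],[0,0,0],[0,0,0],[0,0,0],[0,0,0]], hand=[-1,-1,-1,-1,-1,-1,-1,-1,-1,-1])

```text
t: 18.25
tcp_pos: [0.4554, -0.2837, 0.1875]
ee_rot: [[1.0, -0.03, 0.0], [-0.03, -1.0, -0.0], [0.0, 0.0, -1.0]]
contact_force: [-0.4, -0.1, 0.1]
opening: -0.002
gripper_force: 0.0
```

Run:
```python
from h import *
im=shot('top','t7.png');im2=shot('side','s7.png'); block(im,(.636,-.242,-1.6)); st()
cv2.imwrite('pics/t7c.png',np.hstack([cv2.resize(i[:,:,::-1],(400,400),interpolation=cv2.INTER_CUBIC) for i in (im[150:230,250:330],im2[180:270,230:320])]))
```

```text
block 0.6366 -0.2408 yaw -1.9 n=4 ring [ 0.6294 -0.2401]
  rel home: fx 0.1 fy 1.5 mm, yaw err -0.3
18.35 [ 0.4531 -0.2843  0.187 ] [[0.999, -0.032, -0.003], [-0.032, -0.999, -0.0], [-0.003, 0.0, -1.0]] [-0.3 -0.2 -0.3] 0.0020274937025927067
```

View pics/t7c.png

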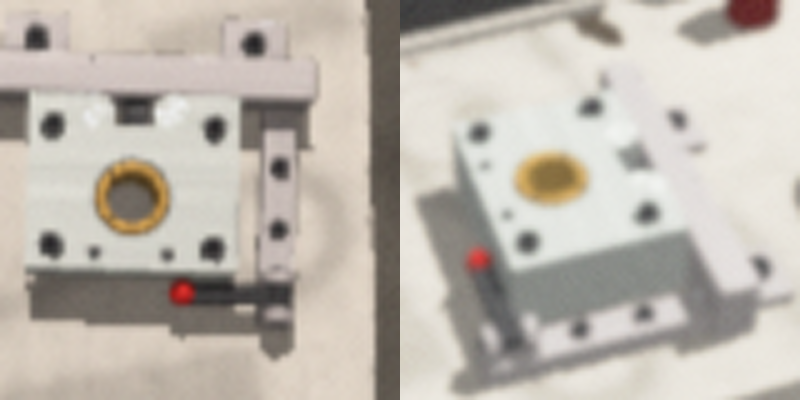

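The block is flat on the fence with the key in its slot (left panel, (133,110)). The keeper lies across the front, with the knob at (182,293) left and (478,260) right. I'll check its height.

Run:
```python
from h import *
a=(286.0,208.2);b=(247.2,238.2)
for z in(.018,.023,.028,.035):print(z,ray('top',a,z).round(4),ray('side',b,z).round(4))
O=np.array([.6805,-.2435]);print('exp',O+np.array([.9996,-.028])*-.097+np.array([.028,.9996])*-.026)
```

```text
0.018 [[ 0.5828 -0.2657  0.018 ]] [[ 0.5829 -0.2585  0.018 ]]
0.023 [[ 0.5823 -0.2654  0.023 ]] [[ 0.5816 -0.263   0.023 ]]
0.028 [[ 0.5819 -0.2651  0.028 ]] [[ 0.5803 -0.2675  0.028 ]]
0.035 [[ 0.5813 -0.2646  0.035 ]] [[ 0.5784 -0.2737  0.035 ]]
exp [ 0.5828108 -0.2667736]
```

```bash
python3 -c "
from plant import hand_in; print(hand_in())"
```

```text
the job is handed in; nothing more can be done
None
```

The job is handed in: the block is flat against the fence with the key in its slot, the keeper lies level across its front, and the cork and both capsules were never touched.

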